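# Take the safety cap off the lock-cleaner tub

## Task

Open the tub of lock cleaner that is clamped in the bench holder: press the two side tabs of its white safety cap in together with a firm but not hard squeeze and, still squeezing, turn the cap anticlockwise (seen from above) until you feel it come to its stop, without forcing it. Then lift the cap straight off, set it down gently and upright near the middle of the low metal tray, and let go. Never twist or pull the cap hard against the tub, and leave the other things on the table where they are.

Things in the scene. Friction and masses are not known exactly. Their poses are not given: they have to be found in the camera images.
- tub: Grey tub, 76 mm across, in a steel holder (base 110 x 110 mm) fixed to the table; the safety cap is on it. Origin: on the table under the tub's axis; z up. Its flat shoulder is 85 mm up. The neck (27 mm across, 22 mm tall) is under the cap. Beside each tab's foot stand two lock teeth on the shoulder, 7 mm tall, 28 to 34 mm from the axis: keep fingertips 8 mm or more above the shoulder.
- cap: White safety cap, 47 mm across, 30 mm tall, about 65 g, resting on the tub's shoulder. Origin: centre of its underside; z up. Sprung tabs stand out at its +y and -y, so it is squeezed along its y axis. At the start its yaw is the tub's to within 2 degrees and the tabs' feet lie between the lock teeth: it cannot turn until both tabs are fully in. It turns anticlockwise (positive yaw).
- cap_top (a point): Centre of the cap's flat top, 30 mm above its underside. Two lugs inside the cap run under a flange on the neck: it lifts off only in the last 12 degrees or so before the stop. The stop lies 37 to 80 degrees from the start, differs from tub to tub and cannot be seen. The cap turns with little friction, so the stop is plainly felt; over 35 N between cap and tub, turning or pulling, breaks it.
- tab_a: The tab at the cap's +y; its origin is the cap's. A plate 16 mm wide (cap x), 5 mm thick, from 1 to 25 mm above the cap's underside, outer face 32.5 mm from the cap's axis (65 mm over both tabs). It slides 7 mm in against a spring (10 N at first, 17 N fully in), to 51 mm over both. More than 40 N on a tab breaks it.
- tab_b: The tab at the cap's -y, the mirror image of the other.
- tray: Low square metal tray, 170 x 170 mm, 14 mm tall, walls and floor 4 mm thick, fixed, empty, lying left or right of the tub. Origin: underside centre; its floor is 4 mm above that.
- padlock_big: Brass padlock lying flat, near the tub; to be left alone.
- padlock_small: Steel padlock lying flat; to be left alone.
- lock_cylinder: Brass door-lock cylinder, 70 mm long, 33 mm tall, between the robot and the tub; to be left alone.
- plain_tub: Loose grey tub with a plain white screw lid and no tabs, 68 mm across, 100 mm tall; to be left alone.
- pick_gun: Black electric pick gun, lying; to be left alone.
- driver: Screwdriver, lying; to be left alone.
Things that resemble listed ones, but are neither listed nor needed, are in the scene too. Leave any orange look-alike of the tub alone. Several things have the shape of the cap; the one meant has the colours described above.

How it is judged:
By the outcome, as a careful person would: the job done as asked, in the order asked, and still so for the second after the job is handed in, with the robot touching nothing.
It also fails if it takes over 70 s, if anything falls off the work surface, if the arm or the gripper's body presses on something with over 40 N, if the wrist force passes 120 N, or if a joint passes its speed limit or range.

## Robot

A 7-joint arm with a two-finger parallel gripper is mounted at the origin on the work surface. World frame = base frame: x ahead of the robot, y to its left, z up, the work surface at z = 0. Lengths are in m, angles in rad, forces in N, time in s.
With the tool pointing down it reaches from about 0.425 to 0.875 m from the base axis. Payload 9.9 kg.
Tool frame: the origin (TCP) lies at the very end of the fingers, on their centre line; the grasp point (between the pads) lies 19 mm behind it; z points along the fingers, y is the direction in which the jaws open and shut (so a half turn about z gives the same grasp; the last joint's range is limited). The gripper opens to 85 mm and grips with 20 to 120 N. Pads are 22 mm wide; open, the fingers measure 114 mm over their backs; the gripper's body (76 mm by 85 mm) begins 54 mm behind the grasp point. The pads swing forward as they close: fully open they stand 13 mm farther back than shut.
Start: joints at [-1.403, 0.576, 0.025, 1.437, -0.015, 1.129, -0.057], TCP at [0.168, 0.654, 0.231] pointing down, gripper open.
Joint ranges: [-2.76, 2.76], [-0.34, 2.15], [-1.52, 1.57], [0.19, 2.46], [-1.09, 4.23], [0.17, 1.99], [-2.82, 2.82]. Speed limits (rad/s): [2.22, 2.22, 3.01, 3.01, 3.14, 3.14, 3.14].

## Interface

Orientations are given as [roll, pitch, yaw] about the fixed x, y, z axes, in that order (R = Rz(yaw) Ry(pitch) Rx(roll)).
In Python, from rig import state, eyes, order gives the robot as it stands.
- The arm moves only by the tool drive_tool, never from a script. Its argument "steps" is a list of rows, each a list of 3 entries, a list of its own where there are three numbers: the shift along the tool's x, y, z in units of 750 mm (1.0 is 750 mm), then the turn, a rotation vector about the tool's x, y, z in units of 90 degrees (1.0 is 90 degrees), then the opening, from -1 (shut) to 1 (fully open). A call has 1 to 20 rows; each row shifts and turns the commanded pose from where the row before left it, along the tool's axes as they then stand; what a row does not reach is not made up. A row lasts 1/12 s, in which the tool goes at most 41.7 mm and 7.16 degrees, less where a joint would pass 70% of its speed; a pose out of reach is approached as far as the arm can. A call with a number of a shift or a turn outside -1 to 1 is refused whole. A call with a gripper value outside its range is refused whole. The fingers move at their own pace and stop on an object; "grip_force" is the grip in N (left out, the last holds). Time passes only in rows, so rows that do not move let the fingers close. It gives the time, the measured TCP pose, the force and the opening at its end, in the units of the state.
- state(): the state, without advancing time (a new reading comes with each control period).
- eyes.get_image(name): name is "scene" or "side" or "wrist"; returns the picture (480x640x3 uint8, red, green, blue); there is no depth.
- eyes.camera_model(name): a dict with "fov_y" (degrees; the focal length in pixels is half the picture's height over the tangent of half this angle, whatever the lens; pixels are square), "cx", "cy" (the principal point, pixels), "rvec" (rotation vector, rad) and "tvec" (3), from world to camera coordinates, as OpenCV has them. Camera axes: x right, y down, z forward; pixel columns grow to the right and rows downward; lengths in m; the calibration is good to about 2 mm. A picture is of the moment at which its call begins: read the wrist's pose just before it. camera_model takes no time and is no camera call; for the wrist camera it gives the pose at the moment of the call.
- order.close_job(): hands the job in, once; it reports no verdict.
The state is a dict: "time_s": time; "qpos": joint angles; "joint_vel": joint speeds; "effort": joint torques, N m; "eef_pos": TCP position; "ee_rot": TCP orientation; "ft_force": force on the tool from outside, world axes, zero at the start; "moment": the same for the moment, N m; "grip_width": opening from 0.0 (shut) to 1.0 (fully open).
Only numpy, scipy, OpenCV 4.12 (cv2) and the standard library are available. Lean on these libraries where they do the work, as an engineer would, in place of code of your own. Each camera call takes 0.05 s, during which the arm holds its last target. There are 200 camera calls.

## Working session

There is one attempt and no reset: what is moved stays moved. The work goes in short steps, Python scripts to look and compute and a tool call to move; the robot and the scene stay as the last step left them, time stands still between calls to the robot, and variables do not carry over. Pictures are saved under pics/ and viewed, about 8 in all and at most 12, crops included, and the job is handed in when it is done.

Besides the shell and the picture viewer there is one more tool, called after "Call:" as name([rows], argument=value, ...), one row to a line, values as JSON. drive_tool: Moves the arm, as the interface text tells. Shifts and turns lie within -1 to 1; 1 stands for 750 mm of shift or 90 degrees of turn. Its arguments: {"type":"object","properties":{"steps":{"type":"array"},"grip_force":{"type":"number"}},"required":["steps"]}

```bash
mkdir -p pics; ls
python3 - <<'E'
from rig import state, eyes, order
import cv2
s=state(); print(s)
for n in ("scene","side"):
    m=eyes.camera_model(n); print(n,m)
    cv2.imwrite(f"pics/{n}0.png",eyes.get_image(n)[:,:,::-1])
E
```

```text
pics
{'time_s': 0.0, 'qpos': array([-1.40282752,  0.57650807,  0.02484829,  1.43793587, -0.01499983,
        1.12899715, -0.0565028 ]), 'joint_vel': array([-0.00022926,  0.00050434, -0.00011032, -0.00058896,  0.00110573,
       -0.00168917, -0.00101983]), 'effort': array([ 1.14145532e-04, -7.65762377e+01,  2.25100815e+00, -2.85958833e+01,
        1.54835824e-02,  1.28084316e-02, -2.87537273e-05]), 'eef_pos': array([0.16803593, 0.65326829, 0.23044909]), 'ee_rot': array([-3.13993126e+00,  8.89633792e-05,  2.88985139e+00]), 'ft_force': array([ 0.3054393 , -0.37000732,  0.19992008]), 'moment': array([ 0.0178087 , -0.02531287,  0.0102763 ]), 'grip_width': 0.9984075961752865}
scene {'fov_y': 46.58915138911242, 'cx': 316.4288522233692, 'cy': 238.9894559913798, 'rvec': array([ 1.40680012,  2.42785791, -0.6598366 ]), 'tvec': array([ 0.24575797, -0.37872198,  1.4117592 ])}
side {'fov_y': 44.920486487288564, 'cx': 311.64952786190133, 'cy': 239.03794128684987, 'rvec': array([ 2.29182487, -0.46624532,  0.171453  ]), 'tvec': array([-0.51918914,  0.2297462 ,  1.09079409])}
```

View pics/scene0.png

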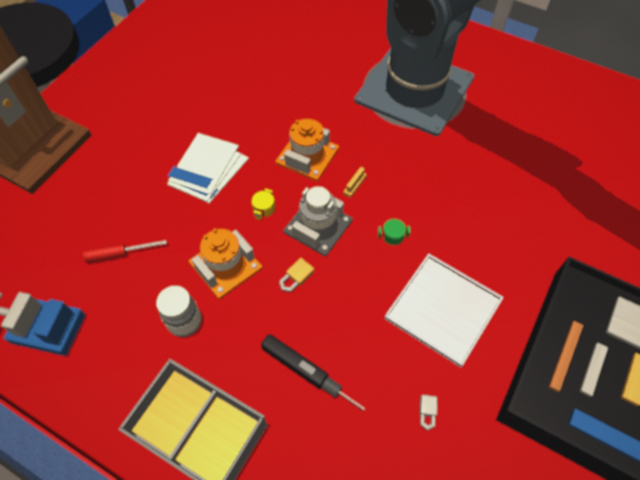

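View pics/side0.png

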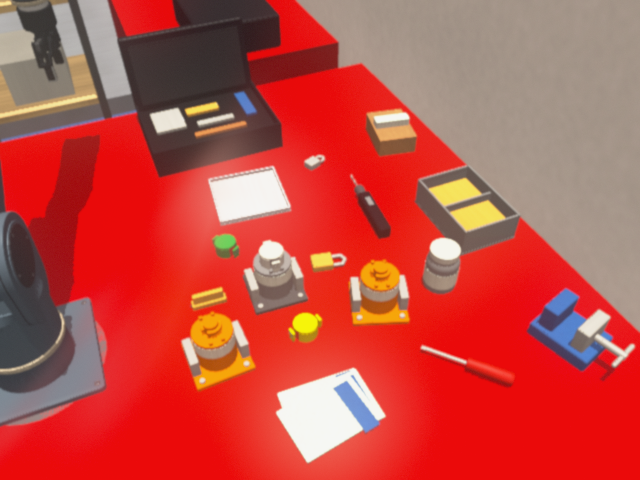

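Candidates for the cap, as scene and side pixels:
- White cap on the grey clamped tub: scene (318,198), side (270,250).
- Plain tub lid: (172,300) / (445,248).
- Orange tubs: (308,130) and (222,248) / (213,330) and (380,272).
- Loose yellow cap: (263,203) / (305,326).
- Loose green cap: (395,230) / (226,245).

The white cap on the grey tub in the steel holder fits the description. The tray is at scene (445,310), side (250,193). Next I'll measure and take a close crop.

```bash
cat > h.py <<'E'
import numpy as np, cv2
from rig import state, eyes, order
from scipy.spatial.transform import Rotation as Ro
def K(m,H=480):
    f=H/2/np.tan(np.radians(m['fov_y'])/2); return np.array([[f,0,m['cx']],[0,f,m['cy']],[0,0,1]])
def proj(m,P): return cv2.projectPoints(np.array(P,float).reshape(-1,3),m['rvec'],m['tvec'],K(m),None)[0].reshape(-1,2)
def ray(m,uv):
    R=cv2.Rodrigues(m['rvec'])[0]; d=R.T@np.linalg.inv(K(m))@np.array([uv[0],uv[1],1.]); return -R.T@m['tvec'],d/np.linalg.norm(d)
def plane(m,uv,z):
    o,d=ray(m,uv); return o+d*(z-o[2])/d[2]
def cross(a,b):
    (o1,d1),(o2,d2)=a,b; t=np.linalg.lstsq(np.c_[d1,-d2],o2-o1,rcond=None)[0]
    p,q=o1+t[0]*d1,o2+t[1]*d2; return (p+q)/2,np.linalg.norm(p-q)
E
python3 - <<'E'
from h import *
ms={n:eyes.camera_model(n) for n in("scene","side")}
im={n:cv2.imread(f"pics/{n}0.png") for n in ms}
C={"scene":(318,215),"side":(272,270)}; crops=[]
for n in ms:
    x,y=C[n]; crops.append(cv2.resize(im[n][y-45:y+45,x-45:x+45],(396,396),interpolation=cv2.INTER_CUBIC))
cv2.imwrite("pics/crop1.png",np.hstack(crops))
for k,uv in {"cap":((318,193),(271,248)),"plain":((174,300),(445,247))}.items():
    print(k,cross(ray(ms["scene"],uv[0]),ray(ms["side"],uv[1])))
# tray
for n,(x,y) in {"scene":(445,310),"side":(250,193)}.items():
    g=im[n]; hsv=cv2.cvtColor(g,cv2.COLOR_BGR2HSV); m=((hsv[...,1]<70)&(hsv[...,2]>90)).astype(np.uint8)
    nl,lab,st,ce=cv2.connectedComponentsWithStats(m); l=lab[y,x]
    c=max(cv2.findContours((lab==l).astype(np.uint8),0,2)[0],key=cv2.contourArea)
    q=cv2.approxPolyDP(cv2.convexHull(c),8,True).reshape(-1,2)
    P=np.array([plane(ms[n],p,.014) for p in q]); print(n,q.tolist(),P.round(3).tolist(),P.mean(0).round(3))
    print("tcp px",proj(ms[n],state()['eef_pos']))
m=eyes.camera_model("wrist"); print(m)
E
```

```text
cap (array([ 0.47292616, -0.00993877,  0.12168926]), np.float64(0.004840181004573425))
plain (array([ 0.7942784 , -0.12660799,  0.10163959]), np.float64(0.0040841819880316965))
scene [[428, 254], [502, 297], [461, 365], [385, 317]] [[0.426, 0.228, 0.014], [0.442, 0.396, 0.014], [0.611, 0.378, 0.014], [0.596, 0.213, 0.014]] [0.519 0.304 0.014]
tcp px [[733.05970822 188.03974246]]
side [[272, 166], [289, 209], [222, 223], [209, 179]] [[0.608, 0.378, 0.014], [0.588, 0.201, 0.014], [0.428, 0.218, 0.014], [0.445, 0.391, 0.014]] [0.517 0.297 0.014]
tcp px [[58.11085672 76.45120733]]
{'fov_y': 63.29814850251864, 'cx': 319.6580193966655, 'cy': 240.5608391834031, 'rvec': array([-2.28319834, -1.7693396 , -0.27010566]), 'tvec': array([-0.67385813, -0.03901136,  0.37903711])}
```

View pics/crop1.png

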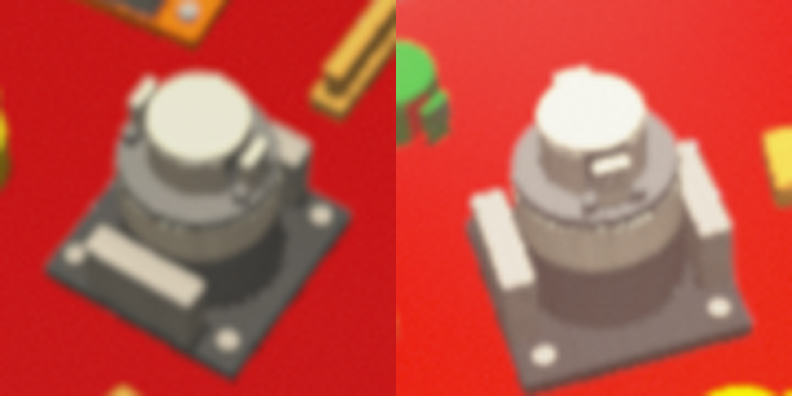

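```bash
cat >> h.py <<'E'
def toolR(s): return Ro.from_euler('xyz',s['ee_rot']).as_matrix()
def go(p,yaw,s=None):
    """total shift (tool axes at start, units) and turn about tool z (units) to reach p,yaw pointing down; half-turn free"""
    s=s or state(); R=toolR(s); Rt=Ro.from_euler('xyz',[np.pi,0,yaw]).as_matrix()
    print('shift u',(R.T@(np.array(p)-s['eef_pos'])/.75).round(4),'turn u',(Ro.from_matrix(R.T@Rt).as_rotvec()/(np.pi/2)).round(4))
E
python3 - <<'E'
from h import *
m=eyes.camera_model("scene"); s=state()
a,b=plane(m,(304.8,191.6),.11),plane(m,(331,205.2),.11); print("tabs",a,b,np.degrees(np.arctan2(*(b-a)[1::-1])))
# holder base corners (crop px) z~.0 -> ~0.008
for c in((48,266),(232,378),(350,213)): print(plane(m,(273+c[0]/4.4,170+c[1]/4.4),.008).round(3))
w=eyes.camera_model("wrist"); Rw=cv2.Rodrigues(w['rvec'])[0]; R=toolR(s); o=-Rw.T@w['tvec']
print("cam in tool",R.T@(o-s['eef_pos']),"axes(cols x,y,z) in tool\n",(R.T@Rw.T).round(3))
print("tip px",proj(w,s['eef_pos']))
go([.45,.45,.26],s['ee_rot'][2]); go([.475,.0,.26],s['ee_rot'][2])
E
```

```text
tabs [ 0.47365046 -0.03773407  0.11      ] [0.47620356 0.02394636 0.11      ] 87.62974406261982
[ 0.522 -0.064  0.008]
[0.532 0.045 0.008]
[0.423 0.05  0.008]
cam in tool [ 0.07586609 -0.0006001  -0.14224024] axes(cols x,y,z) in tool
 [[-0.001 -0.954 -0.299]
 [ 1.    -0.001  0.   ]
 [-0.001 -0.299  0.954]]
tip px [[321.00419946 313.84978867]]
shift u [-0.4316 -0.1689 -0.039 ] turn u [-0.0009  0.0001 -0.    ]
shift u [-0.6134 -0.7417 -0.0381] turn u [-0.0009  0.0001 -0.    ]
```

Call:
drive_tool([
  [[-0.036,-0.014,-0.003],[0,0,0],1],
  [[-0.036,-0.014,-0.003],[0,0,0],1],
  [[-0.036,-0.014,-0.003],[0,0,0],1],
  [[-0.036,-0.014,-0.003],[0,0,0],1],
  [[-0.036,-0.014,-0.003],[0,0,0],1],
  [[-0.036,-0.014,-0.003],[0,0,0],1],
  [[-0.036,-0.014,-0.003],[0,0,0],1],
  [[-0.036,-0.014,-0.003],[0,0,0],1],
  [[-0.036,-0.014,-0.003],[0,0,0],1],
  [[-0.036,-0.014,-0.003],[0,0,0],1],
  [[-0.036,-0.014,-0.003],[0,0,0],1],
  [[-0.036,-0.014,-0.003],[0,0,0],1],
])

```text
time_s: 1.1
eef_pos: [0.4514, 0.4498, 0.2581]
ee_rot: [-3.141, -0.0, 2.89]
ft_force: [0.6, 0.5, 0.1]
grip_width: 1.0
```

Call:
drive_tool([
  [[-0.0114,-0.0358,0],[0,0,0],1],
  [[-0.0114,-0.0358,0],[0,0,0],1],
  [[-0.0114,-0.0358,0],[0,0,0],1],
  [[-0.0114,-0.0358,0],[0,0,0],1],
  [[-0.0114,-0.0358,0],[0,0,0],1],
  [[-0.0114,-0.0358,0],[0,0,0],1],
  [[-0.0114,-0.0358,0],[0,0,0],1],
  [[-0.0114,-0.0358,0],[0,0,0],1],
  [[-0.0114,-0.0358,0],[0,0,0],1],
  [[-0.0114,-0.0358,0],[0,0,0],1],
  [[-0.0114,-0.0358,0],[0,0,0],1],
  [[-0.0114,-0.0358,0],[0,0,0],1],
  [[-0.0114,-0.0358,0],[0,0,0],1],
  [[-0.0114,-0.0358,0],[0,0,0],1],
  [[-0.0114,-0.0358,0],[0,0,0],1],
  [[-0.0114,-0.0358,0],[0,0,0],1],
])

```text
time_s: 2.43
eef_pos: [0.4757, -0.0005, 0.2582]
ee_rot: [-3.142, -0.0, 2.89]
ft_force: [1.4, -0.3, 0.1]
grip_width: 1.0
```

Call:
drive_tool([
  [[0,0,0],[0,0,0.07],1],
  [[0,0,0],[0,0,0.07],1],
  [[0,0,0],[0,0,0.07],1],
  [[0,0,0],[0,0,0.07],1],
  [[0,0,0],[0,0,0.07],1],
  [[0,0,0],[0,0,0.07],1],
  [[0,0,0],[0,0,0.07],1],
  [[0,0,0],[0,0,0.07],1],
  [[0,0,0],[0,0,0.07],1],
  [[0,0,0],[0,0,0.07],1],
  [[0,0,0],[0,0,0.07],1],
  [[0,0,0],[0,0,0.07],1],
  [[0,0,0],[0,0,0.07],1],
  [[0,0,0],[0,0,0.07],1],
  [[0,0,0],[0,0,0.07],1],
  [[0,0,0],[0,0,0.07],1],
  [[0,0,0],[0,0,0.07],1],
  [[0,0,0],[0,0,0.07],1],
  [[0,0,0],[0,0,0.07],1],
  [[0,0,0],[0,0,0.07],1],
])

```text
time_s: 4.1
eef_pos: [0.4758, 0.0009, 0.2581]
ee_rot: [-3.141, 0.0, 0.685]
ft_force: [-0.7, 0.4, -0.6]
grip_width: 1.001
```

Run:
```python
from h import *
s=state(); print({k:np.round(s[k],3) for k in('time_s','qpos','eef_pos','ee_rot','ft_force')})
go([.475,-.008,.22],np.radians(-4))
```

```text
{'time_s': np.float64(4.1), 'qpos': array([-0.605,  0.307,  0.676,  1.917, -0.227,  0.995, -0.713]), 'eef_pos': array([0.476, 0.001, 0.258]), 'ee_rot': array([-3.141,  0.   ,  0.685]), 'ft_force': array([-0.701,  0.425, -0.593])}
shift u [-0.0083  0.0086  0.0508] turn u [-1.000e-04  3.000e-04  4.807e-01]
```

Call:
drive_tool([
  [[0,0,0],[0,0,0.0687],1],
  [[0,0,0],[0,0,0.0687],1],
  [[0,0,0],[0,0,0.0687],1],
  [[0,0,0],[0,0,0.0687],1],
  [[0,0,0],[0,0,0.0687],1],
  [[0,0,0],[0,0,0.0687],1],
  [[0,0,0],[0,0,0.0687],1],
  [[0,0.006,0.01],[0,0,0],1],
  [[0,0.006,0.02],[0,0,0],1],
  [[0,0,0.02],[0,0,0],1],
  [[0,0,0],[0,0,0],1],
  [[0,0,0],[0,0,0],1],
  [[0,0,0],[0,0,0],1],
])

```text
time_s: 5.18
eef_pos: [0.4756, -0.0084, 0.2212]
ee_rot: [3.141, -0.0, -0.064]
ft_force: [0.1, -0.4, 0.9]
grip_width: 1.003
```

Run:
```python
from h import *
import pickle
m=eyes.camera_model("wrist"); s=state(); im=eyes.get_image("wrist")[:,:,::-1]
cv2.imwrite("pics/w1.png",im); pickle.dump((m,s),open("w1.pkl","wb"))
print({k:np.round(s[k],4) for k in('time_s','qpos','eef_pos','ee_rot')})
```

```text
{'time_s': np.float64(5.1833), 'qpos': array([-0.6791,  0.3976,  0.8468,  1.978 , -0.3712,  0.9264, -1.2774]), 'eef_pos': array([ 0.4756, -0.0084,  0.2212]), 'ee_rot': array([ 3.1415e+00, -1.0000e-04, -6.3500e-02])}
```

View pics/w1.png

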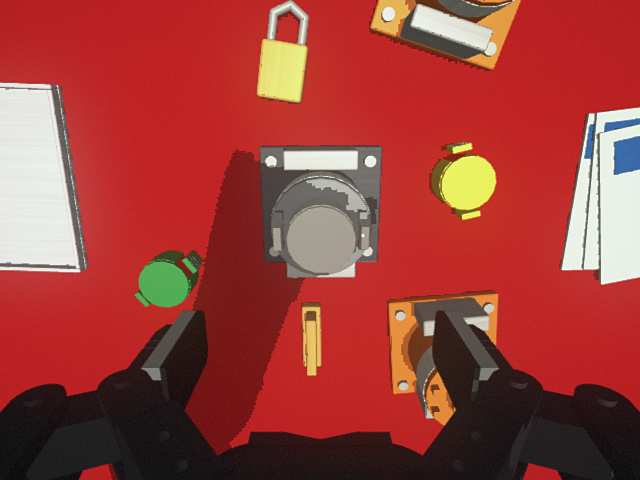

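Run:
```python
from h import *
import pickle
m,s=pickle.load(open("w1.pkl","rb")); im=cv2.imread("pics/w1.png")
c=im[190:290,260:385]; cv2.imwrite("pics/crop2.png",cv2.resize(c,None,fx=6,fy=6,interpolation=cv2.INTER_CUBIC))
hsv=cv2.cvtColor(im,cv2.COLOR_BGR2HSV)
for p in((321,240),(278,235),(363,235),(300,195),(347,265)): print(p,im[p[1],p[0]])
d=np.abs(im.astype(int)-im[240,321]).max(2)<14
lab=cv2.connectedComponentsWithStats(d.astype(np.uint8))[1]; M=(lab==lab[240,321]).astype(np.uint8)
M=cv2.morphologyEx(M,cv2.MORPH_OPEN,np.ones((9,9)))
k=max(cv2.findContours(M,0,1)[0],key=cv2.contourArea); e=cv2.fitEllipse(k); print("ellipse",e)
P=plane(m,e[0],.115); print("cap",P, "diam mm", e[1][0]/K(m)[0,0]*np.linalg.norm(P-ray(m,e[0])[0])*1e3)
# holder base corners
print([plane(m,p,.008).round(4).tolist() for p in((262,147),(383,147),(381,262),(264,263))])
```

```text
(321, 240) [145 159 165]
(278, 235) [148 160 166]
(363, 235) [249 254 244]
(300, 195) [101 105 106]
(347, 265) [152 160 161]
ellipse ((321.0602111816406, 240.0941619873047), (64.580322265625, 68.18827819824219), 113.21142578125)
cap [ 0.47498923 -0.00986377  0.115     ] diam mm 43.154795511515665
[[0.5316, 0.0389, 0.008], [0.5247, -0.0685, 0.008], [0.4157, -0.0649, 0.008], [0.4219, 0.0489, 0.008]]
```

View pics/crop2.png

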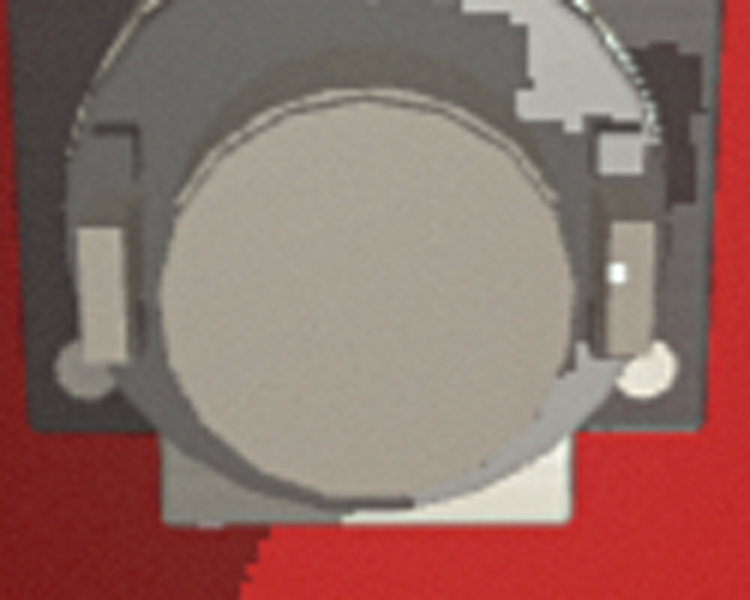

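Run:
```python
from h import *
import pickle
m,s=pickle.load(open("w1.pkl","rb"))
a,b=plane(m,(277.2,239.2),.110),plane(m,(365,238),.110); d=a-b
print("tab mid",(a+b)/2,"span c-c mm",np.linalg.norm(d)*1e3,"yaw",np.degrees(np.arctan2(d[1],d[0]))-90)
a,b=plane(m,(272.8,239.2),.110),plane(m,(369.2,238),.110); print("outer mid",(a+b)/2,"span",np.linalg.norm(a-b)*1e3)
go([.475,-.0095,.150],np.radians(-3.2))
```

```text
tab mid [ 0.47449583 -0.00985844  0.11      ] span c-c mm 59.784945917852234 yaw -2.8476457426463213
outer mid [ 0.47450029 -0.00978874  0.11      ] span 65.63989406618643
shift u [-0.001   0.0016  0.0951] turn u [-0.     -0.0005 -0.005 ]
```

Call:
drive_tool([
  [[-0.001,0.002,0.01],[0,0,-0.008],1],
  [[0,0,0.025],[0,0,0],1],
  [[0,0,0.025],[0,0,0],1],
  [[0,0,0.025],[0,0,0],1],
  [[0,0,0.025],[0,0,0],1],
  [[0,0,0.02],[0,0,0],1],
  [[0,0,0.015],[0,0,0],1],
  [[0,0,0.008],[0,0,0],1],
  [[0,0,0],[0,0,0],1],
  [[0,0,0],[0,0,0],1],
  [[0,0,0],[0,0,0],1],
], grip_force=28)

```text
time_s: 6.15
eef_pos: [0.475, -0.0097, 0.1067]
ee_rot: [-3.141, -0.001, -0.052]
ft_force: [0.0, -0.1, 0.5]
grip_width: 1.001
```

Run:
```python
from h import *
s=state(); print({k:np.round(s[k],4) for k in('time_s','eef_pos','ee_rot','ft_force')}); go([.4748,-.0098,.0925],np.radians(-2.9))
```

```text
{'time_s': np.float64(6.15), 'eef_pos': array([ 0.475 , -0.0097,  0.1067]), 'ee_rot': array([-3.1415e+00, -1.0000e-03, -5.1900e-02]), 'ft_force': array([ 0.022 , -0.1005,  0.5109])}
shift u [-0.0003  0.0002  0.0189] turn u [-0.0001 -0.0006 -0.0008]
```

Call:
drive_tool([
  [[0,0,0.007],[0,0,0],1],
  [[0,0,0.007],[0,0,0],1],
  [[0,0,0.005],[0,0,0],1],
  [[0,0,0],[0,0,0],0.7],
  [[0,0,0],[0,0,0],0.6],
  [[0,0,0],[0,0,0],0.6],
  [[0,0,0],[0,0,0],0.6],
], grip_force=28)

```text
time_s: 6.73
eef_pos: [0.4746, -0.0097, 0.0919]
ee_rot: [3.142, -0.0, -0.052]
ft_force: [-0.3, -0.2, -0.3]
grip_width: 0.799
```

Call:
drive_tool([
  [[0,0,0],[0,0,0],0.5],
  [[0,0,0],[0,0,0],0.4],
  [[0,0,0],[0,0,0],0.3],
  [[0,0,0],[0,0,0],0.2],
  [[0,0,0],[0,0,0],0.1],
  [[0,0,0],[0,0,0],0],
  [[0,0,0],[0,0,0],0],
  [[0,0,0],[0,0,0],0],
  [[0,0,0],[0,0,0],0],
  [[0,0,0],[0,0,0],0],
], grip_force=28)

```text
time_s: 7.57
eef_pos: [0.4752, -0.0095, 0.0934]
ee_rot: [-3.14, -0.002, -0.052]
ft_force: [-6.0, 1.5, 26.1]
grip_width: 0.59
```

Run:
```python
from h import *
m=eyes.camera_model("wrist"); im=eyes.get_image("wrist")[:,:,::-1]; cv2.imwrite("pics/w2.png",im)
s=state(); print({k:np.round(s[k],4) for k in('time_s','eef_pos','ee_rot','ft_force','moment','grip_width')}, s['grip_width']*85)
```

```text
{'time_s': np.float64(7.6167), 'eef_pos': array([ 0.4752, -0.0096,  0.0934]), 'ee_rot': array([-3.14e+00, -2.10e-03, -5.25e-02]), 'ft_force': array([-5.7729,  1.4785, 26.0301]), 'moment': array([0.4127, 1.0983, 0.0494]), 'grip_width': np.float64(0.591)} 50.231916718376574
```

View pics/w2.png

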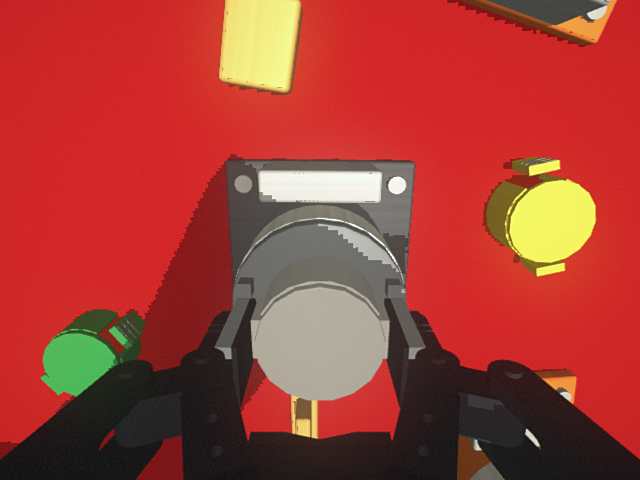

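The picture shows the pads on both tabs (about (237,335) and (403,335)), with the opening near 50 mm, so the tabs are in. The closing swing pressed the cap down with 26 N, so I'll ease up about 1.5 mm before turning.

Call:
drive_tool([
  [[0,0,-0.001],[0,0,0],0],
  [[0,0,-0.0008],[0,0,0],0],
  [[0,0,0],[0,0,0],0],
  [[0,0,0],[0,0,0],0],
])

```text
time_s: 7.95
eef_pos: [0.4752, -0.0095, 0.0939]
ee_rot: [-3.141, -0.001, -0.052]
ft_force: [-1.5, 0.6, 12.0]
grip_width: 0.58
```

```bash
cat > st.py <<'E'
from h import *
s=state(); print({k:np.round(s[k],4) for k in('time_s','eef_pos','ft_force','moment')},'yaw',np.degrees(s['ee_rot'][2]).round(2),'rp',np.degrees(s['ee_rot'][:2]).round(2),'mm', (s['grip_width']*85).round(2),'q',s['qpos'].round(2))
E
python3 st.py
```

```text
Traceback (most recent call last):
  File "st.py", line 2, in <module>
    s=state(); print({k:np.round(s[k],4) for k in('time_s','eef_pos','ft_force','moment')},'yaw',np.degrees(s['ee_rot'][2]).round(2),'rp',np.degrees(s['ee_rot'][:2]).round(2),'mm', (s['grip_width']*85).round(2),'q',s['qpos'].round(2))
                                                                                                                                                                                     ^^^^^^^^^^^^^^^^^^^^^^^^^^
AttributeError: 'float' object has no attribute 'round'
```

Call:
drive_tool([
  [[0,0,-0.001],[0,0,0],0],
  [[0,0,0],[0,0,0],0],
  [[0,0,0],[0,0,0],0],
  [[0,0,0],[0,0,0],0],
])

```text
time_s: 8.28
eef_pos: [0.4747, -0.0096, 0.094]
ee_rot: [-3.142, -0.0, -0.052]
ft_force: [-0.5, 1.5, 4.1]
grip_width: 0.585
```

```bash
sed -i "s/(s\['grip_width'\]\*85).round(2)/round(s['grip_width']*85,2)/" st.py; python3 st.py
```

```text
{'time_s': np.float64(8.2833), 'eef_pos': array([ 0.4747, -0.0096,  0.094 ]), 'ft_force': array([-0.4929,  1.5026,  4.1021]), 'moment': array([0.1544, 0.0594, 0.0077])} yaw -2.99 rp [-1.8e+02 -1.0e-02] mm 49.77 q [-0.51  0.57  0.65  2.13 -0.59  0.62 -1.07]
```

Call:
drive_tool([
  [[0,0,0],[0,0,-0.011],0],
  [[0,0,0],[0,0,-0.011],0],
  [[0,0,0],[0,0,-0.022],0],
  [[0,0,0],[0,0,-0.022],0],
  [[0,0,0],[0,0,0],0],
])

```text
time_s: 8.7
eef_pos: [0.4748, -0.0097, 0.094]
ee_rot: [3.142, -0.001, 0.055]
ft_force: [0.2, -0.4, 4.3]
grip_width: 0.579
```

```bash
python3 st.py
```

```text
{'time_s': np.float64(8.7), 'eef_pos': array([ 0.4748, -0.0097,  0.094 ]), 'ft_force': array([ 0.2468, -0.3892,  4.3131]), 'moment': array([-0.0003, -0.1318,  0.035 ])} yaw 3.13 rp [ 1.8e+02 -3.0e-02] mm 49.18 q [-0.49  0.56  0.61  2.13 -0.56  0.61 -1.  ]
```

Call:
drive_tool([
  [[0,0,0],[0,0,-0.025],0],
  [[0,0,0],[0,0,-0.025],0],
  [[0,0,0],[0,0,-0.025],0],
  [[0,0,0],[0,0,-0.025],0],
  [[0,0,0],[0,0,-0.025],0],
  [[0,0,0],[0,0,-0.025],0],
  [[0,0,0],[0,0,-0.025],0],
  [[0,0,0],[0,0,-0.025],0],
  [[0,0,0],[0,0,-0.025],0],
  [[0,0,0],[0,0,-0.025],0],
  [[0,0,0],[0,0,-0.025],0],
  [[0,0,0],[0,0,0],0],
])

```text
time_s: 9.7
eef_pos: [0.4747, -0.0096, 0.094]
ee_rot: [3.142, -0.0, 0.485]
ft_force: [0.6, 0.8, 4.5]
grip_width: 0.582
```

```bash
python3 - <<'E'
from h import *
im=eyes.get_image("wrist")[:,:,::-1]; cv2.imwrite("pics/w3.png",im[180:440,140:500])
E
python3 st.py
```

```text
{'time_s': np.float64(9.75), 'eef_pos': array([ 0.4747, -0.0096,  0.094 ]), 'ft_force': array([-0.164 ,  1.3216,  5.6733]), 'moment': array([ 0.0785, -0.0596,  0.0578])} yaw 27.67 rp [-1.8e+02 -2.0e-02] mm 49.51 q [-0.41  0.53  0.49  2.13 -0.44  0.58 -0.69]
```

View pics/w3.png

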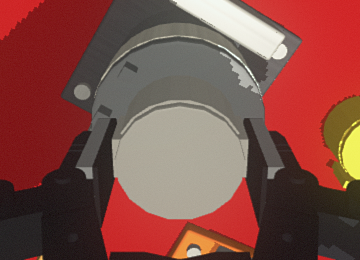

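Call:
drive_tool([
  [[0,0,0],[0,0,-0.02],0],
  [[0,0,0],[0,0,-0.02],0],
  [[0,0,0],[0,0,-0.02],0],
  [[0,0,0],[0,0,-0.01],0],
  [[0,0,0],[0,0,0],0],
], grip_force=25)

```text
time_s: 10.17
eef_pos: [0.4746, -0.0096, 0.094]
ee_rot: [3.142, -0.0, 0.593]
ft_force: [0.7, -0.1, 5.2]
grip_width: 0.582
```

```bash
cat > t.py <<'E'
from h import *
s=state(); print('yaw',np.degrees(s['ee_rot'][2]).round(2),'Mz',s['moment'][2].round(3),'e7',s['effort'][6].round(3),'f',s['ft_force'].round(1),'mm',round(s['grip_width']*85,2),s['time_s'])
E
python3 t.py
```

```text
yaw 33.98 Mz 0.006 e7 0.317 f [ 0.7 -0.1  5.2] mm 49.5 10.1667
```

Call:
drive_tool([
  [[0,0,0],[0,0,-0.006],0],
  [[0,0,0],[0,0,-0.006],0],
  [[0,0,0],[0,0,0],0],
])

```text
time_s: 10.42
eef_pos: [0.4747, -0.0096, 0.094]
ee_rot: [3.142, -0.0, 0.611]
ft_force: [0.8, 0.3, 4.6]
grip_width: 0.581
```

```bash
python3 t.py
```

```text
yaw 35.03 Mz -0.088 e7 0.195 f [0.8 0.3 4.6] mm 49.4 10.4167
```

Call:
drive_tool([
  [[0,0,0],[0,0,-0.007],0],
  [[0,0,0],[0,0,-0.007],0],
  [[0,0,0],[0,0,0],0],
])

```text
time_s: 10.67
eef_pos: [0.4747, -0.0096, 0.094]
ee_rot: [3.141, -0.0, 0.633]
ft_force: [0.4, -0.1, 5.7]
grip_width: 0.581
```

```bash
python3 t.py
```

```text
yaw 36.29 Mz -0.022 e7 0.215 f [ 0.4 -0.1  5.7] mm 49.4 10.6667
```

Call:
drive_tool([
  [[0,0,0],[0,0,-0.007],0],
  [[0,0,0],[0,0,-0.007],0],
  [[0,0,0],[0,0,0],0],
])

```text
time_s: 10.92
eef_pos: [0.4747, -0.0096, 0.094]
ee_rot: [3.142, -0.0, 0.655]
ft_force: [0.6, -0.8, 6.0]
grip_width: 0.589
```

```bash
python3 t.py
```

```text
yaw 37.55 Mz -0.058 e7 0.215 f [ 0.6 -0.8  6. ] mm 50.04 10.9167
```

Call:
drive_tool([
  [[0,0,0],[0,0,-0.007],0],
  [[0,0,0],[0,0,-0.007],0],
  [[0,0,0],[0,0,0],0],
])

```text
time_s: 11.17
eef_pos: [0.4747, -0.0096, 0.094]
ee_rot: [3.142, -0.0, 0.677]
ft_force: [0.0, -0.4, 5.5]
grip_width: 0.584
```

```bash
python3 t.py
```

```text
yaw 38.82 Mz 0.014 e7 0.216 f [ 0.  -0.4  5.5] mm 49.6 11.1667
```

Call:
drive_tool([
  [[0,0,0],[0,0,-0.008],0],
  [[0,0,0],[0,0,-0.008],0],
  [[0,0,0],[0,0,0],0],
])

```text
time_s: 11.42
eef_pos: [0.4747, -0.0096, 0.094]
ee_rot: [3.142, -0.0, 0.703]
ft_force: [-0.5, 0.5, 5.4]
grip_width: 0.586
```

```bash
python3 t.py
```

```text
yaw 40.25 Mz -0.096 e7 0.236 f [-0.5  0.5  5.4] mm 49.83 11.4167
```

Call:
drive_tool([
  [[0,0,0],[0,0,-0.008],0],
  [[0,0,0],[0,0,-0.008],0],
  [[0,0,0],[0,0,0],0],
])

```text
time_s: 11.67
eef_pos: [0.4746, -0.0096, 0.0939]
ee_rot: [3.142, -0.0, 0.728]
ft_force: [0.2, -0.1, 6.0]
grip_width: 0.583
```

```bash
python3 t.py
```

```text
yaw 41.7 Mz -0.006 e7 0.236 f [ 0.2 -0.1  6. ] mm 49.58 11.6667
```

Call:
drive_tool([
  [[0,0,0],[0,0,-0.008],0],
  [[0,0,0],[0,0,-0.008],0],
  [[0,0,0],[0,0,0],0],
])

```text
time_s: 11.92
eef_pos: [0.4747, -0.0096, 0.094]
ee_rot: [3.142, -0.0, 0.753]
ft_force: [-0.5, -0.0, 5.1]
grip_width: 0.586
```

```bash
python3 t.py
```

```text
yaw 43.14 Mz -0.057 e7 0.237 f [-0.5 -0.   5.1] mm 49.84 11.9167
```

Call:
drive_tool([
  [[0,0,0],[0,0,-0.008],0],
  [[0,0,0],[0,0,-0.008],0],
  [[0,0,0],[0,0,0],0],
])

```text
time_s: 12.17
eef_pos: [0.4746, -0.0096, 0.094]
ee_rot: [3.142, -0.0, 0.778]
ft_force: [0.8, 0.1, 5.4]
grip_width: 0.585
```

```bash
python3 t.py
```

```text
yaw 44.58 Mz -0.027 e7 0.237 f [0.8 0.1 5.4] mm 49.72 12.1667
```

Call:
drive_tool([
  [[0,0,0],[0,0,-0.008],0],
  [[0,0,0],[0,0,-0.008],0],
  [[0,0,0],[0,0,0],0],
])

```text
time_s: 12.42
eef_pos: [0.4746, -0.0096, 0.0939]
ee_rot: [3.142, -0.0, 0.803]
ft_force: [0.6, -0.9, 5.8]
grip_width: 0.581
```

```bash
python3 t.py
```

```text
yaw 46.02 Mz -0.04 e7 0.237 f [ 0.6 -0.9  5.8] mm 49.37 12.4167
```

Call:
drive_tool([
  [[0,0,0],[0,0,-0.008],0],
  [[0,0,0],[0,0,-0.008],0],
  [[0,0,0],[0,0,0],0],
])

```text
time_s: 12.67
eef_pos: [0.4746, -0.0096, 0.0939]
ee_rot: [-3.142, -0.0, 0.828]
ft_force: [-0.5, -0.9, 5.8]
grip_width: 0.584
```

```bash
python3 t.py
```

```text
yaw 47.46 Mz -0.082 e7 0.237 f [-0.5 -0.9  5.8] mm 49.64 12.6667
```

Call:
drive_tool([
  [[0,0,0],[0,0,-0.008],0],
  [[0,0,0],[0,0,-0.008],0],
  [[0,0,0],[0,0,0],0],
])

```text
time_s: 12.92
eef_pos: [0.4746, -0.0096, 0.0939]
ee_rot: [3.142, -0.0, 0.853]
ft_force: [-0.2, 0.7, 4.7]
grip_width: 0.584
```

```bash
python3 t.py
```

```text
yaw 48.9 Mz -0.11 e7 0.238 f [-0.2  0.7  4.7] mm 49.63 12.9167
```

Call:
drive_tool([
  [[0,0,0],[0,0,-0.008],0],
  [[0,0,0],[0,0,-0.008],0],
  [[0,0,0],[0,0,0],0],
])

```text
time_s: 13.17
eef_pos: [0.4746, -0.0096, 0.0939]
ee_rot: [-3.142, -0.0, 0.879]
ft_force: [0.9, 0.1, 5.7]
grip_width: 0.582
```

```bash
python3 t.py
```

```text
yaw 50.34 Mz -0.009 e7 0.238 f [0.9 0.1 5.7] mm 49.47 13.1667
```

Call:
drive_tool([
  [[0,0,0],[0,0,-0.008],0],
  [[0,0,0],[0,0,-0.008],0],
  [[0,0,0],[0,0,0],0],
])

```text
time_s: 13.42
eef_pos: [0.4746, -0.0096, 0.0939]
ee_rot: [-3.142, -0.0, 0.904]
ft_force: [1.1, 1.0, 5.4]
grip_width: 0.583
```

```bash
python3 t.py
```

```text
yaw 51.78 Mz -0.006 e7 0.238 f [1.1 1.  5.4] mm 49.59 13.4167
```

Call:
drive_tool([
  [[0,0,0],[0,0,-0.008],0],
  [[0,0,0],[0,0,-0.008],0],
  [[0,0,0],[0,0,0],0],
])

```text
time_s: 13.67
eef_pos: [0.4746, -0.0096, 0.094]
ee_rot: [3.142, -0.0, 0.929]
ft_force: [-0.6, -0.1, 6.1]
grip_width: 0.584
```

```bash
python3 t.py
```

```text
yaw 53.21 Mz -0.056 e7 0.239 f [-0.6 -0.1  6.1] mm 49.62 13.6667
```

Call:
drive_tool([
  [[0,0,0],[0,0,-0.008],0],
  [[0,0,0],[0,0,-0.008],0],
  [[0,0,0],[0,0,0],0],
])

```text
time_s: 13.92
eef_pos: [0.4746, -0.0096, 0.094]
ee_rot: [-3.142, -0.0, 0.954]
ft_force: [-0.0, -0.0, 5.9]
grip_width: 0.583
```

```bash
python3 t.py
```

```text
yaw 54.66 Mz -0.056 e7 0.239 f [-0.  -0.   5.9] mm 49.58 13.9167
```

Call:
drive_tool([
  [[0,0,0],[0,0,-0.008],0],
  [[0,0,0],[0,0,-0.008],0],
  [[0,0,0],[0,0,0],0],
])

```text
time_s: 14.17
eef_pos: [0.4746, -0.0096, 0.094]
ee_rot: [-3.142, -0.0, 0.979]
ft_force: [0.4, -0.5, 6.5]
grip_width: 0.584
```

```bash
python3 t.py
```

```text
yaw 56.1 Mz -0.021 e7 0.239 f [ 0.4 -0.5  6.5] mm 49.67 14.1667
```

Call:
drive_tool([
  [[0,0,0],[0,0,-0.008],0],
  [[0,0,0],[0,0,-0.008],0],
  [[0,0,0],[0,0,0],0],
])

```text
time_s: 14.42
eef_pos: [0.4746, -0.0096, 0.094]
ee_rot: [-3.142, -0.0, 1.004]
ft_force: [-0.0, 1.1, 5.7]
grip_width: 0.585
```

```bash
python3 t.py
```

```text
yaw 57.54 Mz -0.005 e7 0.239 f [-0.   1.1  5.7] mm 49.73 14.4167
```

Call:
drive_tool([
  [[0,0,0],[0,0,-0.008],0],
  [[0,0,0],[0,0,-0.008],0],
  [[0,0,0],[0,0,0],0],
])

```text
time_s: 14.67
eef_pos: [0.4746, -0.0096, 0.094]
ee_rot: [-3.142, -0.0, 1.029]
ft_force: [0.7, -0.2, 6.2]
grip_width: 0.582
```

```bash
python3 t.py
```

```text
yaw 58.98 Mz -0.041 e7 0.24 f [ 0.7 -0.2  6.2] mm 49.5 14.6667
```

Call:
drive_tool([
  [[0,0,0],[0,0,-0.008],0],
  [[0,0,0],[0,0,-0.008],0],
  [[0,0,0],[0,0,0],0],
])

```text
time_s: 14.92
eef_pos: [0.4746, -0.0095, 0.094]
ee_rot: [3.142, -0.0, 1.055]
ft_force: [0.1, 0.7, 5.7]
grip_width: 0.581
```

```bash
python3 t.py
```

```text
yaw 60.42 Mz -0.012 e7 0.24 f [0.1 0.7 5.7] mm 49.4 14.9167
```

Call:
drive_tool([
  [[0,0,0],[0,0,-0.008],0],
  [[0,0,0],[0,0,-0.008],0],
  [[0,0,0],[0,0,0],0],
])

```text
time_s: 15.17
eef_pos: [0.4746, -0.0096, 0.094]
ee_rot: [3.142, -0.0, 1.08]
ft_force: [0.1, 0.2, 5.8]
grip_width: 0.584
```

```bash
python3 t.py
```

```text
yaw 61.86 Mz -0.02 e7 0.24 f [0.1 0.2 5.8] mm 49.62 15.1667
```

Call:
drive_tool([
  [[0,0,0],[0,0,-0.008],0],
  [[0,0,0],[0,0,-0.008],0],
  [[0,0,0],[0,0,0],0],
])

```text
time_s: 15.42
eef_pos: [0.4746, -0.0096, 0.094]
ee_rot: [-3.142, -0.0, 1.105]
ft_force: [0.3, 0.4, 5.3]
grip_width: 0.584
```

```bash
python3 t.py
```

```text
yaw 63.3 Mz -0.064 e7 0.247 f [0.3 0.4 5.3] mm 49.6 15.4167
```

Call:
drive_tool([
  [[0,0,0],[0,0,-0.004],0],
  [[0,0,0],[0,0,-0.004],0],
  [[0,0,0],[0,0,0],0],
])

```text
time_s: 15.67
eef_pos: [0.4745, -0.0095, 0.0939]
ee_rot: [-3.141, -0.0, 1.117]
ft_force: [0.1, 0.3, 5.7]
grip_width: 0.585
```

```bash
python3 t.py
```

```text
yaw 63.99 Mz -0.08 e7 0.18 f [0.1 0.3 5.7] mm 49.74 15.6667
```

Call:
drive_tool([
  [[0,0,0],[0,0,-0.008],0],
  [[0,0,0],[0,0,-0.008],0],
  [[0,0,0],[0,0,0],0],
])

```text
time_s: 15.92
eef_pos: [0.4744, -0.0095, 0.094]
ee_rot: [-3.141, -0.0, 1.142]
ft_force: [-1.1, 1.0, 6.8]
grip_width: 0.582
```

```bash
python3 t.py
```

```text
yaw 65.45 Mz -0.113 e7 0.328 f [-1.1  1.   6.8] mm 49.5 15.9167
```

Call:
drive_tool([
  [[0,0,0],[0,0,0],0],
  [[0,0,0],[0,0,0],0],
])

```text
time_s: 16.08
eef_pos: [0.4744, -0.0095, 0.094]
ee_rot: [-3.141, -0.0, 1.142]
ft_force: [-0.5, 0.7, 6.7]
grip_width: 0.585
```

```bash
python3 t.py
python3 - <<'E'
from h import *
im=eyes.get_image("wrist")[:,:,::-1]; cv2.imwrite("pics/w4.png",im[180:440,140:500])
E
python3 st.py
```

```text
yaw 65.41 Mz -0.106 e7 0.108 f [-0.5  0.7  6.7] mm 49.76 16.0833
{'time_s': np.float64(16.1333), 'eef_pos': array([ 0.4744, -0.0095,  0.0939]), 'ft_force': array([-0.3505,  1.1804,  6.8345]), 'moment': array([ 0.1628,  0.2083, -0.1186])} yaw 65.4 rp [-179.98   -0.  ] mm 49.27 q [-0.28  0.49  0.29  2.13 -0.26  0.55 -0.23]
```

View pics/w4.png

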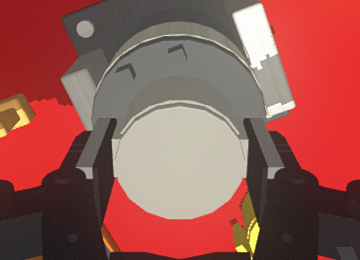

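Call:
drive_tool([
  [[0,0,0],[0,0,-0.005],0],
  [[0,0,0],[0,0,0],0],
  [[0,0,0],[0,0,0],0],
])

```text
time_s: 16.38
eef_pos: [0.4744, -0.0095, 0.0939]
ee_rot: [-3.141, -0.0, 1.149]
ft_force: [-0.7, 0.8, 6.6]
grip_width: 0.585
```

```bash
python3 t.py; python3 st.py
```

```text
yaw 65.85 Mz -0.178 e7 0.194 f [-0.7  0.8  6.6] mm 49.71 16.3833
{'time_s': np.float64(16.3833), 'eef_pos': array([ 0.4744, -0.0095,  0.0939]), 'ft_force': array([-0.7239,  0.7725,  6.5527]), 'moment': array([ 0.2046,  0.1906, -0.1784])} yaw 65.85 rp [-179.97   -0.  ] mm 49.71 q [-0.28  0.49  0.29  2.13 -0.26  0.55 -0.22]
```

Call:
drive_tool([
  [[0,0,0],[0,0,0.008],0],
  [[0,0,-0.001],[0,0,0],0],
  [[0,0,-0.001],[0,0,0],0],
  [[0,0,0],[0,0,0],0],
  [[0,0,0],[0,0,0],0],
])

```text
time_s: 16.8
eef_pos: [0.4743, -0.0096, 0.0952]
ee_rot: [-3.141, 0.0, 1.138]
ft_force: [-0.2, 0.8, -1.8]
grip_width: 0.585
```

```bash
python3 t.py; python3 st.py
```

```text
yaw 65.23 Mz -0.042 e7 0.041 f [-0.2  0.8 -1.8] mm 49.69 16.8
{'time_s': np.float64(16.8), 'eef_pos': array([ 0.4743, -0.0096,  0.0952]), 'ft_force': array([-0.2167,  0.8336, -1.8359]), 'moment': array([ 0.0653, -0.0377, -0.0423])} yaw 65.23 rp [-1.7997e+02  2.0000e-02] mm 49.69 q [-0.28  0.49  0.29  2.12 -0.26  0.56 -0.23]
```

Call:
drive_tool([
  [[0,0,-0.001],[0,0,0],0],
  [[0,0,-0.001],[0,0,0],0],
  [[0,0,0],[0,0,0],0],
])

```text
time_s: 17.05
eef_pos: [0.4743, -0.0096, 0.0969]
ee_rot: [-3.141, 0.0, 1.139]
ft_force: [0.1, -0.3, -2.0]
grip_width: 0.582
```

```bash
python3 t.py; python3 st.py
```

```text
yaw 65.23 Mz -0.056 e7 0.037 f [ 0.1 -0.3 -2. ] mm 49.45 17.05
{'time_s': np.float64(17.05), 'eef_pos': array([ 0.4743, -0.0096,  0.0969]), 'ft_force': array([ 0.0878, -0.2866, -1.9783]), 'moment': array([ 0.0492, -0.0058, -0.0556])} yaw 65.23 rp [-1.7997e+02  1.0000e-02] mm 49.45 q [-0.28  0.49  0.29  2.12 -0.26  0.56 -0.23]
```

Call:
drive_tool([
  [[0,0,-0.002],[0,0,0],0],
  [[0,0,-0.004],[0,0,0],0],
  [[0,0,-0.004],[0,0,0],0],
  [[0,0,-0.004],[0,0,0],0],
  [[0,0,0],[0,0,0],0],
])

```text
time_s: 17.47
eef_pos: [0.475, -0.0096, 0.1082]
ee_rot: [3.141, -0.001, 1.139]
ft_force: [-0.6, -0.8, -0.4]
grip_width: 0.586
```

```bash
python3 t.py; python3 st.py
```

```text
yaw 65.23 Mz 0.077 e7 -0.063 f [-0.6 -0.8 -0.4] mm 49.85 17.4667
{'time_s': np.float64(17.4667), 'eef_pos': array([ 0.475 , -0.0096,  0.1082]), 'ft_force': array([-0.6186, -0.7963, -0.3905]), 'moment': array([0.1419, 0.1219, 0.0771])} yaw 65.23 rp [ 1.7995e+02 -3.0000e-02] mm 49.85 q [-0.29  0.47  0.31  2.11 -0.25  0.59 -0.24]
```

Call:
drive_tool([
  [[0,0,-0.01],[0,0,0],0],
  [[0,0,-0.02],[0,0,0],0],
  [[0,0,-0.025],[0,0,0],0],
  [[0,0,-0.025],[0,0,0],0],
  [[0,0,-0.02],[0,0,0],0],
  [[0,0,-0.01],[0,0,0],0],
  [[0,0,0],[0,0,0],0],
  [[0,0,0],[0,0,0],0],
])

```text
time_s: 18.13
eef_pos: [0.4746, -0.0095, 0.1899]
ee_rot: [3.141, -0.0, 1.139]
ft_force: [-0.4, -0.1, -1.1]
grip_width: 0.585
```

```bash
python3 st.py
python3 - <<'E'
from h import *
go([.518,.300,.19],state()['ee_rot'][2])
a=eyes.get_image("side")[180:330,180:400,::-1]; cv2.imwrite("pics/s2.png",cv2.resize(a,None,fx=3,fy=3))
E
```

```text
{'time_s': np.float64(18.1333), 'eef_pos': array([ 0.4746, -0.0095,  0.1899]), 'ft_force': array([-0.3828, -0.0901, -1.087 ]), 'moment': array([ 0.0118,  0.0133, -0.0093])} yaw 65.24 rp [ 1.7997e+02 -2.0000e-02] mm 49.71 q [-0.35  0.35  0.37  2.02 -0.17  0.8  -0.31]
shift u [ 0.399  -0.1203  0.    ] turn u [ 0.0003 -0.0003 -0.    ]
```

View pics/s2.png

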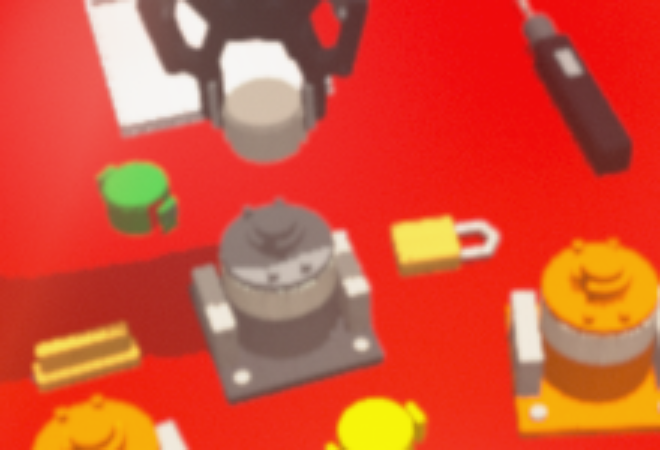

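The cap is off and held upright in the jaws (265,120 in the crop), with the tub's neck bare below it (275,240). Next I'll carry it to the tray.

Call:
drive_tool([
  [[0.01,-0.003,0],[0,0,0],0],
  [[0.02,-0.006,0],[0,0,0],0],
  [[0.03,-0.009,0],[0,0,0],0],
  [[0.03,-0.009,0],[0,0,0],0],
  [[0.03,-0.009,0],[0,0,0],0],
  [[0.03,-0.009,0],[0,0,0],0],
  [[0.03,-0.009,0],[0,0,0],0],
  [[0.03,-0.009,0],[0,0,0],0],
  [[0.03,-0.009,0],[0,0,0],0],
  [[0.03,-0.009,0],[0,0,0],0],
  [[0.03,-0.009,0],[0,0,0],0],
  [[0.03,-0.009,0],[0,0,0],0],
  [[0.03,-0.009,0],[0,0,0],0],
  [[0.025,-0.008,0],[0,0,0],0],
  [[0.01,-0.004,0],[0,0,0],0],
  [[0.004,-0.001,0],[0,0,0],0],
  [[0,0,0],[0,0,0],0],
  [[0,0,0],[0,0,0],0],
])

```text
time_s: 19.68
eef_pos: [0.5175, 0.2987, 0.1896]
ee_rot: [3.142, 0.001, 1.137]
ft_force: [-0.2, -0.6, -0.6]
grip_width: 0.577
```

```bash
python3 st.py
python3 - <<'E'
from h import *
go([.518,.300,.03],state()['ee_rot'][2])
E
```

```text
{'time_s': np.float64(19.6833), 'eef_pos': array([0.5175, 0.2987, 0.1896]), 'ft_force': array([-0.2302, -0.6397, -0.6296]), 'moment': array([ 0.0009, -0.0023,  0.0191])} yaw 65.16 rp [1.8e+02 8.0e-02] mm 49.08 q [-0.81  0.52  0.33  1.71 -0.2   0.94 -0.84]
shift u [ 2.200e-03 -1.000e-04  2.127e-01] turn u [0.     0.0009 0.    ]
```

Call:
drive_tool([
  [[0.001,0,0.01],[0,0,0],0],
  [[0.001,0,0.02],[0,0,0],0],
  [[0,0,0.03],[0,0,0],0],
  [[0,0,0.03],[0,0,0],0],
  [[0,0,0.03],[0,0,0],0],
  [[0,0,0.03],[0,0,0],0],
  [[0,0,0.025],[0,0,0],0],
  [[0,0,0.02],[0,0,0],0],
  [[0,0,0.01],[0,0,0],0],
  [[0,0,0.006],[0,0,0],0],
  [[0,0,0.002],[0,0,0],0],
  [[0,0,0],[0,0,0],0],
  [[0,0,0],[0,0,0],0],
])

```text
time_s: 20.77
eef_pos: [0.5187, 0.3016, 0.031]
ee_rot: [3.141, -0.001, 1.138]
ft_force: [-1.1, 0.5, -1.8]
grip_width: 0.583
```

Call:
drive_tool([
  [[0,0,0.004],[0,0,0],0],
  [[0,0,0.004],[0,0,0],0],
  [[0,0,0.004],[0,0,0],0],
  [[0,0,0.003],[0,0,0],0],
  [[0,0,0],[0,0,0],0],
  [[0,0,0],[0,0,0],0],
])

```text
time_s: 21.27
eef_pos: [0.518, 0.3015, 0.0187]
ee_rot: [-3.141, 0.0, 1.139]
ft_force: [0.5, 0.6, 0.1]
grip_width: 0.583
```

```bash
python3 st.py
```

```text
{'time_s': np.float64(21.2667), 'eef_pos': array([0.518 , 0.3015, 0.0187]), 'ft_force': array([0.4723, 0.5733, 0.1292]), 'moment': array([ 0.0049, -0.0122, -0.0029])} yaw 65.24 rp [-1.7999e+02  2.0000e-02] mm 49.59 q [-0.75  0.74  0.23  1.86 -0.29  0.58 -0.76]
```

Call:
drive_tool([
  [[0,0,0.001],[0,0,0],0],
  [[0,0,0.001],[0,0,0],0],
  [[0,0,0.001],[0,0,0],0],
  [[0,0,0.001],[0,0,0],0],
  [[0,0,0.001],[0,0,0],0],
  [[0,0,0.001],[0,0,0],0],
  [[0,0,0],[0,0,0],0],
  [[0,0,0],[0,0,0],0],
])

```text
time_s: 21.93
eef_pos: [0.5181, 0.3015, 0.0143]
ee_rot: [-3.142, 0.0, 1.139]
ft_force: [-0.9, -0.5, -0.6]
grip_width: 0.588
```

```bash
python3 st.py
```

```text
{'time_s': np.float64(21.9333), 'eef_pos': array([0.5181, 0.3015, 0.0143]), 'ft_force': array([-0.9271, -0.5302, -0.6043]), 'moment': array([-0.0189,  0.0146, -0.0088])} yaw 65.23 rp [-1.8e+02  1.0e-02] mm 49.97 q [-0.75  0.74  0.23  1.86 -0.29  0.57 -0.76]
```

Call:
drive_tool([
  [[0,0,0.0007],[0,0,0],0],
  [[0,0,0.0007],[0,0,0],0],
  [[0,0,0],[0,0,0],0],
  [[0,0,0],[0,0,0],0],
])

```text
time_s: 22.27
eef_pos: [0.5181, 0.3015, 0.0133]
ee_rot: [-3.142, 0.0, 1.139]
ft_force: [0.4, -1.0, -0.8]
grip_width: 0.579
```

```bash
python3 st.py
```

```text
{'time_s': np.float64(22.2667), 'eef_pos': array([0.5181, 0.3015, 0.0133]), 'ft_force': array([ 0.4292, -1.0454, -0.7612]), 'moment': array([ 0.0395,  0.0594, -0.0005])} yaw 65.23 rp [-180.    0.] mm 49.23 q [-0.75  0.74  0.23  1.86 -0.29  0.57 -0.76]
```

Call:
drive_tool([
  [[0,0,0.0007],[0,0,0],0],
  [[0,0,0.0007],[0,0,0],0],
  [[0,0,0],[0,0,0],0],
  [[0,0,0],[0,0,0],0],
])

```text
time_s: 22.6
eef_pos: [0.5182, 0.3015, 0.013]
ee_rot: [3.142, -0.0, 1.138]
ft_force: [-1.5, -0.8, 8.5]
grip_width: 0.583
```

```bash
python3 st.py
```

```text
{'time_s': np.float64(22.6), 'eef_pos': array([0.5182, 0.3015, 0.013 ]), 'ft_force': array([-1.5106, -0.8188,  8.4865]), 'moment': array([-0.2019,  0.5211, -0.0266])} yaw 65.23 rp [ 1.8e+02 -3.0e-02] mm 49.57 q [-0.75  0.74  0.23  1.86 -0.29  0.57 -0.76]
```

Contact came at the predicted height. I'll ease off slightly, open gradually, then rise straight up.

Call:
drive_tool([
  [[0,0,-0.0005],[0,0,0],0.1],
  [[0,0,0],[0,0,0],0.2],
  [[0,0,0],[0,0,0],0.3],
  [[0,0,0],[0,0,0],0.4],
  [[0,0,0],[0,0,0],0.5],
  [[0,0,0],[0,0,0],0.6],
  [[0,0,0],[0,0,0],0.7],
  [[0,0,0],[0,0,0],0.85],
  [[0,0,0],[0,0,0],1],
  [[0,0,0],[0,0,0],1],
  [[0,0,0],[0,0,0],1],
  [[0,0,0],[0,0,0],1],
])

```text
time_s: 23.6
eef_pos: [0.5182, 0.3015, 0.0127]
ee_rot: [3.142, 0.0, 1.138]
ft_force: [0.8, 0.3, 0.9]
grip_width: 0.999
```

```bash
python3 st.py
```

```text
{'time_s': np.float64(23.6), 'eef_pos': array([0.5182, 0.3015, 0.0127]), 'ft_force': array([0.7528, 0.2503, 0.9058]), 'moment': array([ 0.0325, -0.0452,  0.    ])} yaw 65.23 rp [180.   0.] mm 84.96 q [-0.75  0.74  0.23  1.86 -0.29  0.57 -0.76]
```

Call:
drive_tool([
  [[0,0,-0.004],[0,0,0],1],
  [[0,0,-0.008],[0,0,0],1],
  [[0,0,-0.015],[0,0,0],1],
  [[0,0,-0.025],[0,0,0],1],
  [[0,0,-0.03],[0,0,0],1],
  [[0,0,-0.035],[0,0,0],1],
  [[0,0,-0.035],[0,0,0],1],
  [[0,0,-0.035],[0,0,0],1],
  [[0,0,-0.035],[0,0,0],1],
  [[0,0,-0.02],[0,0,0],1],
  [[0,0,-0.01],[0,0,0],1],
  [[0,0,0],[0,0,0],1],
  [[0,0,0],[0,0,0],1],
])

```text
time_s: 24.68
eef_pos: [0.5179, 0.3014, 0.2017]
ee_rot: [-3.142, -0.0, 1.139]
ft_force: [-0.2, -0.2, 0.1]
grip_width: 1.0
```

```bash
python3 st.py
python3 - <<'E'
from h import *
w=eyes.camera_model("wrist"); a=eyes.get_image("wrist")[:,:,::-1]; b=eyes.get_image("side")[:,:,::-1]
cv2.imwrite("pics/fin.png",np.vstack([cv2.resize(a,(400,300)),cv2.resize(b,(400,300))]))
print("expected cap top px",proj(w,[.518,.3015,.034]), proj(w,[[.426,.228,.014],[.442,.396,.014],[.611,.378,.014],[.596,.213,.014]]).round().tolist())
E
```

```text
{'time_s': np.float64(24.6833), 'eef_pos': array([0.5179, 0.3014, 0.2017]), 'ft_force': array([-0.2039, -0.1672,  0.1468]), 'moment': array([-0.0144,  0.0298,  0.0212])} yaw 65.24 rp [-1.8e+02 -1.0e-02] mm 85.04 q [-0.82  0.51  0.34  1.7  -0.2   0.97 -0.84]
expected cap top px [[318.93024801 216.07972497]] [[263.0, 319.0], [187.0, 147.0], [386.0, 75.0], [438.0, 262.0]]
```

View pics/fin.png

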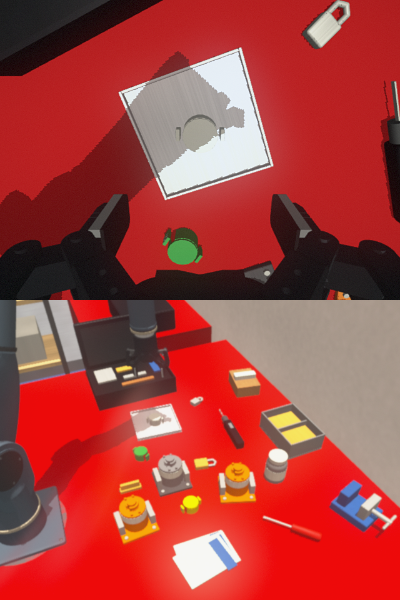

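The cap stands upright in the middle of the tray, with its top at wrist (199,132) against (199,135) predicted. Both tabs have sprung out, the gripper is clear, and the other objects have not moved. I'm handing the job in.

```bash
python3 -c "
from rig import order; print(order.close_job())"
```

```text
the job is handed in; nothing more can be done
None
```

The cap is off the tub and standing upright near the middle of the tray, released. I handed the job in at about 25 s of the 70 s allowed; no verdict was reported.

- **Squeeze and turn:** I pressed both tabs in with a 28 N grip, then eased it to 25 N partway through the turn. The cap turned about 68° anticlockwise before it came to its stop, which showed as a reaction moment of about 0.18 N m. I backed off slightly before lifting.
- **Lift and placing:** The pull on lifting was about 2 N. The cap touched the tray floor with about 8 N, at the height I expected.
- **Last checks:** The final pictures show the cap upright with both tabs sprung out and the tub's neck bare. The other objects look where they were, and the gripper is open and about 19 cm above the tray touching nothing. I checked the other objects by eye only.
- **Larger force than planned:** Closing the jaws briefly pressed the cap down on the tub with 26 N, which I relieved before turning. That is below the 40 N limit.

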